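# Empty the tall dipper into the tray under the glass shelf

## Task

Empty the tall dipper: tip both glass balls out of it into the rectangular aluminium tray under the low glass shelf, without knocking the dipper or your hand against the shelf, its legs or the tray. Then stand the empty dipper upright on the bench, clear in front of the shelf, and let go of it.

Things in the scene. Friction and masses are not known exactly. Their poses are not given: they have to be found in the camera images.
- dipper_mid (a point): Point on the axis of the tall steel dipper, a cup 100 mm high flaring from 52 to 92 mm wide at the rim, on a foot 72 mm wide; 50 mm above its underside, z up out of the mouth. A level octagonal handle, 18 mm over its flats (top, sides, 45 degrees), runs along -x (roughly to the robot), axis 15 mm above this point, to 175 mm from the cup's axis. About 150 g. The low pan (42 mm) is a bystander.
- station: Fixed shelf and tray; origin on the bench under the tray's centre, x away from the robot. Tray 120 (x) by 180 (y), 35 mm high, walls and floor 4. Glass shelf above: underside 195 mm over the bench, 8 thick, from x = -60 (flush with the tray's front) to 110 mm, y = +-300, legs at y = +-290, open in front. Bowl and block (40 mm high) stand beside the tray at y about +-190, bystanders.
- ball_a_center (a point): Centre of a glass ball, 20 mm across, 12 g, lying in the bottom of the tall dipper at the start. The dipper's wall (3 mm thick) flares by 11 degrees, so the balls roll out once it is tipped past about 85 degrees; its handle is octagonal, so the hand may grip it leaning to one side and tip the cup by leaning over to the other.
- ball_b_center (a point): Centre of the second glass ball, the same as the first, also in the tall dipper at the start.

How it is judged (in metres and radians):
At the end, for the whole second after the job is handed in: Both glass balls lie in the rectangular tray (inside its outline, centres lower than 30 mm above the bench); the tall dipper stands on the bench, at rest, upright within 10 degrees, its axis at least 30 mm in front of the shelf's front edge (x of ball_a_center in the frame of station between -0.06 and 0.06 m and y of ball_a_center in the frame of station between -0.09 and 0.09 m and height (world z) of each of ball_a_center, ball_b_center below 0.03 m and x of ball_b_center in the frame of station between -0.06 and 0.06 m and y of ball_b_center in the frame of station between -0.09 and 0.09 m and angle between dipper_mid's own z axis and vertical below 0.17 rad and height (world z) of dipper_mid between 0.04 and 0.06 m and x of dipper_mid in the frame of station below -0.09 m and linear speed of dipper below 0.03 m/s); the robot touches nothing.
It fails at once if the dipper struck the shelf, its legs or the tray (over 6 N) (contact force between dipper and station above 6 N).
It fails at once if the robot struck the shelf, its legs or the tray (over 6 N) (contact force between any of the fingers, the arm and station above 6 N).
It also fails if it takes over 67 s, if anything falls off the work surface, if the arm or the gripper's body presses on something with over 40 N, if the wrist force passes 120 N, or if a joint passes its speed limit or range.

## Robot

A 6-joint arm with a two-finger parallel gripper is mounted at the origin on the work surface. World frame = base frame: x ahead of the robot, y to its left, z up, the work surface at z = 0. Lengths are in mm, angles in rad, forces in N, time in s.
With the tool pointing down it reaches from about 350 to 875 mm from the base axis. Payload 4.2 kg.
Tool frame: the origin (TCP) lies between the finger pads; the fingertips stand 11 mm ahead of it and the grasp point (between the pads) lies 8 mm behind it; z points along the fingers, y is the direction in which the jaws open and shut (so a half turn about z gives the same grasp; the last joint's range is limited). The gripper opens to 85 mm and grips with 20 to 120 N. Pads are 22 mm wide; open, the fingers measure 114 mm over their backs; the gripper's body (76 mm by 85 mm) begins 54 mm behind the grasp point. The pads swing forward as they close: fully open they stand 13 mm farther back than shut.
Start: joints at [1.463, 0.385, 0.008, 0, -1.194, -0.259], TCP at [224.111, 583.415, 242.312] pointing down, gripper open.
Joint ranges: [-3.14, 3.14], [-1.21, 2.06], [-1.07, 1.41], [-3.16, 2.05], [-2.99, -0.16], [-3.1, 3.1]. Speed limits (rad/s): [2.79, 2.79, 3.14, 3.14, 3.14, 3.14].

## Interface

Orientations are given as a unit quaternion [x, y, z, w].
In Python, from bench import * gives the robot as it stands.
- The arm moves only by the tool servo_tool, never from a script. Its argument "rows" is a list of rows, each a list of 7 numbers: the opening, from 0 (shut) to 1 (fully open), then the shift along the tool's x, y, z in cm, then the turn, a rotation vector about the tool's x, y, z in degrees. A call has 1 to 12 rows; each row shifts and turns the commanded pose from where the row before left it, along the tool's axes as they then stand; what a row does not reach is not made up. A row lasts 1/10 s, in which the tool goes at most 50 mm and 8.59 degrees, less where a joint would pass 70% of its speed; a pose out of reach is approached as far as the arm can. A call is refused whole if a number of a shift passes 5 or a number of a turn 8.59, either way. A call with a gripper value outside its range is refused whole. The fingers move at their own pace and stop on an object; the grip force is fixed at half the most. Time passes only in rows, so rows that do not move let the fingers close. It gives the time, the measured TCP pose, the force and the opening at its end, in the units of the state.
- read_state(): the state, without advancing time (a new reading comes with each control period).
- get_image(name): name is "scene" or "top" or "wrist"; returns a dict with "image" (400x640x3 uint8, red, green, blue), "mtx" (3x3 intrinsics, pixels), "extrinsics" (4x4, takes a point from camera to world coordinates). Camera axes: x right, y up, looking along -z (the intrinsics and any distortion apply to the point x, -y, -z); pixel columns grow to the right and rows downward; lengths in mm; the calibration is good to about 2 mm. A picture is of the moment at which its call begins. There is no depth.
- job_done(): hands the job in, once; it reports no verdict.
The state is a dict: "clock": time; "joints": joint angles; "joint_vel": joint speeds; "joint_efforts": joint torques, N m; "position": TCP position; "ee_rot": TCP orientation; "contact_force": force on the tool from outside, world axes, zero at the start; "wrist_torque": the same for the moment, N m; "gripper_width": finger opening in mm.
Only numpy, scipy, OpenCV 4.12 (cv2) and the standard library are available. Lean on these libraries where they do the work, as an engineer would, in place of code of your own. Each camera call takes 0.05 s, during which the arm holds its last target. There are 200 camera calls.

## Working session

There is one attempt and no reset: what is moved stays moved. The work goes in short steps, Python scripts to look and compute and a tool call to move; the robot and the scene stay as the last step left them, time stands still between calls to the robot, and variables do not carry over. Pictures are saved under pics/ and viewed, about 8 in all and at most 12, crops included, and the job is handed in when it is done.

Besides the shell and the picture viewer there is one more tool, called as name(argument=value, ...) on one line, values as JSON. servo_tool: Moves the arm, as the interface text tells. Its arguments: {"type":"object","properties":{"rows":{"type":"array","items":{"type":"array","items":{"type":"number"}}}},"required":["rows"]}

```bash
ls; mkdir -p pics
python3 - <<'E'
from bench import *
import cv2,numpy as np
print(read_state())
for n in("scene","top"):
    d=get_image(n);cv2.imwrite(f"pics/{n}0.png",d["image"][:,:,::-1]);print(n,d["mtx"],d["extrinsics"].round(4) if hasattr(d["extrinsics"],'round') else d["extrinsics"],[k for k in d])
a=cv2.imread("pics/scene0.png");b=cv2.imread("pics/top0.png")
E
```

```text
pics
{'clock': 0.0, 'joints': array([ 1.46260098e+00,  3.85570355e-01,  6.66299731e-03, -4.61542880e-04,
       -1.19397873e+00, -2.58590746e-01]), 'joint_vel': array([ 9.39876212e-04, -4.06051286e-05, -2.38247923e-04,  7.00937754e-04,
        5.97219331e-05, -2.61985261e-04]), 'joint_efforts': array([ 5.28985347e-04, -3.92287982e+01,  1.88401026e+01,  4.18612048e+00,
       -4.64520621e-03, -9.07719766e-07]), 'position': array([223.93417008, 582.93424445, 241.23331525]), 'ee_rot': array([ 9.83214485e-01, -1.82450372e-01, -1.35386959e-04,  1.05804250e-03]), 'contact_force': array([ 0.55972899, -0.02240508,  0.02819597]), 'wrist_torque': array([ 0.0148799 ,  0.04299477, -0.07373431]), 'gripper_width': 85.37429414088943}
scene [[429.04604014   0.         313.99166957]
 [  0.         429.04604014 201.67585948]
 [  0.           0.           1.        ]] [[ 9.260000e-01 -3.570000e-01  1.231000e-01  7.345198e+02]
 [ 3.776000e-01  8.810000e-01 -2.851000e-01 -2.387499e+02]
 [-6.700000e-03  3.105000e-01  9.506000e-01  8.982113e+02]
 [ 0.000000e+00  0.000000e+00  0.000000e+00  1.000000e+00]] ['image', 'mtx', 'extrinsics']
top [[459.85400856   0.         324.32559424]
 [  0.         459.85400856 205.15729286]
 [  0.           0.           1.        ]] [[-1.660000e-02  9.992000e-01 -3.680000e-02  5.853438e+02]
 [-9.998000e-01 -1.620000e-02  1.150000e-02 -1.493400e+00]
 [ 1.090000e-02  3.700000e-02  9.993000e-01  8.131973e+02]
 [ 0.000000e+00  0.000000e+00  0.000000e+00  1.000000e+00]] ['image', 'mtx', 'extrinsics']
```

View pics/scene0.png

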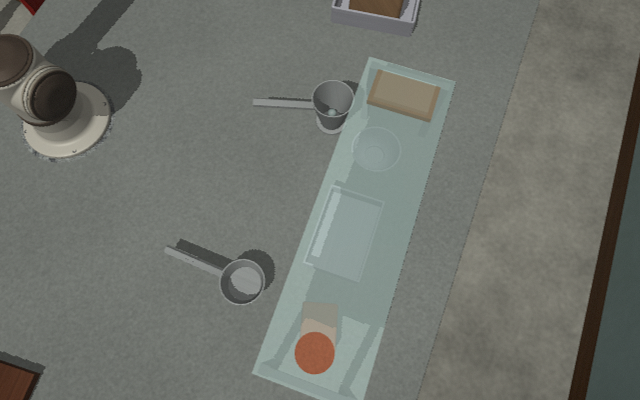

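View pics/top0.png

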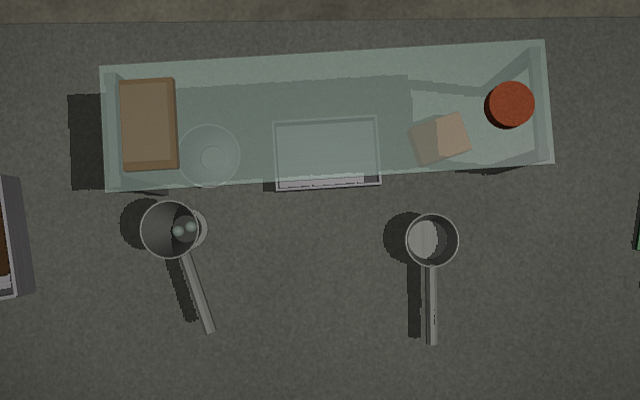

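The dipper with both balls is on the left in the top view: rim about (171,230), handle end (210,332), balls (179,231) and (190,227). The tray's front edge runs (276,190)–(381,184). The shelf corners are (100,67), (545,40), (554,163) and (106,192).

```bash
cat > h.py <<'E'
from bench import *
import cv2,numpy as np
from scipy.spatial.transform import Rotation as R
def ray(d,p,z):
    K=np.array(d["mtx"]);E=np.array(d["extrinsics"])
    v=np.linalg.inv(K)@[p[0],p[1],1];v=E[:3,:3]@(v*[1,-1,-1]);o=E[:3,3]
    return (o+v*(z-o[2])/v[2]).round(1)
def proj(d,P):
    K=np.array(d["mtx"]);E=np.array(d["extrinsics"])
    v=E[:3,:3].T@(np.array(P,float)-E[:3,3]);v=K@(v*[1,-1,-1]);return (v[:2]/v[2]).round(1)
E
python3 - <<'E'
from h import *
t=get_image("top");s=get_image("scene")
print("shelf top",[ray(t,p,203)[:2] for p in[(100,67),(545,40),(554,163),(106,192)]])
print("shelf scene",[ray(s,p,203)[:2] for p in[(370,58),(455,82),(365,402),(253,374)]])
print("tray rim front top",[ray(t,p,35)[:2] for p in[(276,190),(381,184),(274,121),(376,115)]])
print("tray scene",[ray(s,p,35)[:2] for p in[(335,184),(383,201),(360,282),(305,262)]])
print("rim",ray(t,(171,230),100),ray(s,(333,100),100))
print("handle end top",ray(t,(210,332),74),ray(s,(254,102),74))
print("handle root",ray(t,(184,255),74))
print("foot",ray(s,(331,120),0), ray(t,(189,229),0))
print("pan rim",ray(t,(432,240),42),ray(t,(432,344),40))
for n,a in(("scene",s),("top",t)):
  im=a["image"][:,:,::-1]
  c=im[60:150,230:400] if n=="scene" else im[180:350,110:280]
  cv2.imwrite(f"pics/c{n}.png",cv2.resize(c,None,fx=3.5,fy=3.5,interpolation=cv2.INTER_CUBIC))
A=cv2.imread("pics/cscene.png");B=cv2.imread("pics/ctop.png")
o=np.zeros((A.shape[0]+ B.shape[0],max(A.shape[1],B.shape[1]),3),np.uint8);o[:A.shape[0],:A.shape[1]]=A;o[A.shape[0]:,:B.shape[1]]=B
o=cv2.resize(o,None,fx=.64,fy=.64);print(o.shape);cv2.imwrite("pics/c0.png",o)
E
```

```text
shelf top [array([797.3, 288. ]), array([ 826.6, -310.8]), array([ 659.3, -317.2]), array([629.9, 279.9])]
shelf scene [array([634.6, 277.6]), array([800. , 286.9]), array([ 831.9, -290.3]), array([ 662.4, -318. ])]
tray rim front top [array([641.,  71.]), array([ 648.4, -107.3]), array([758.8,  72.9]), array([ 766.7, -101.3])]
tray scene [array([649.4,  74. ]), array([757.4,  76.4]), array([ 771.3, -101.4]), array([ 654.3, -105.6])]
rim [577.1 227.5 100. ] [582.8 225.8 100. ]
handle end top [414.  174.9  74. ] [419.3 171.7  74. ]
handle root [536.6 215.4  74. ]
foot [579.  232.4   0. ] [577.2 228.1   0. ]
pan rim [ 552.3 -190.1   42. ] [ 379.2 -186.2   40. ]
(582, 381, 3)
```

View pics/ctop.png

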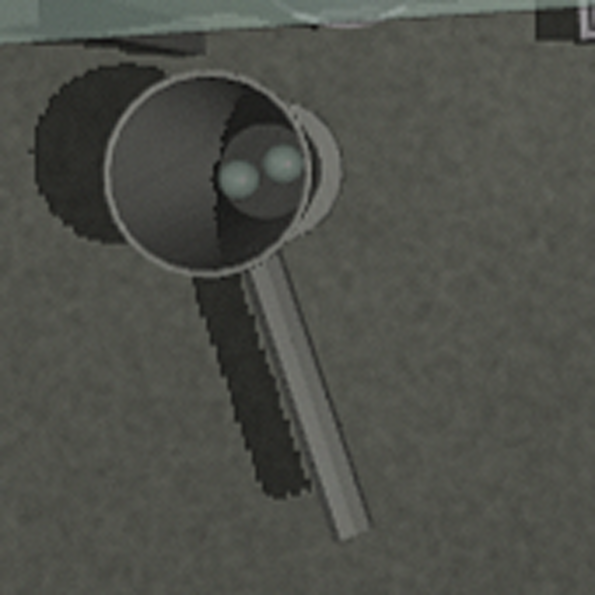

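Crop: the rim circle, both balls, and the handle running down to (355,535). Its direction fits the 19° yaw computed above. Working estimates:
- **Station:** origin about (706,-15), yaw 2.8°.
- **Dipper:** axis about (579,228), yaw about 19°.

I'll grip 140 mm from the axis with the hand leaning 45° to -y.

```bash
cat >> h.py <<'E'
def orient(yaw,lean):
    # tool x along handle; lean>0: hand on the -y side of the handle, degrees from vertical
    y,l=np.radians([yaw,lean]);d=np.array([np.cos(y),np.sin(y),0]);n=np.array([-np.sin(y),np.cos(y),0])
    z=-np.cos(l)*np.array([0,0,1])+np.sin(l)*n
    return R.from_matrix(np.c_[d,np.cross(z,d),z])
def tcp(G,yaw,lean,back=0):
    o=orient(yaw,lean);return np.array(G,float)+o.as_matrix()[:,2]*(8-back),o
def plan(wps,g,vmax=3.5,wmax=6,pose=None):
    s=read_state()
    p,r=(s["position"],R.from_quat(s["ee_rot"])) if pose is None else pose
    rows=[]
    for q,o in wps:
        n=max(1,int(np.ceil(max(np.linalg.norm(q-p)/10/vmax,np.degrees((r.inv()*o).magnitude())/wmax))))
        p0,rel,r0=p,(r.inv()*o).as_rotvec(),r
        for i in range(1,n+1):
            t=np.round(r.inv().apply(p0+(q-p0)*i/n-p)/10,1)
            w=np.round(np.degrees((r.inv()*(r0*R.from_rotvec(rel*i/n))).as_rotvec()),1)
            rows.append([g,*t.tolist(),*w.tolist()])
            p=p+r.apply(t*10);r=r*R.from_rotvec(np.radians(w))
        print("--",n,p.round(1))
    for i in range(0,len(rows),12):print(str(rows[i:i+12]).replace(" ","").replace("-0.0","0"))
def show():
    s=read_state();m=R.from_quat(s["ee_rot"]).as_matrix();
    print(s["clock"],"tcp",s["position"].round(1),"grasp",(s["position"]-8*m[:,2]).round(1),"x",m[:,0].round(3),"z",m[:,2].round(3),"j",np.degrees(s["joints"]).round(0),s["gripper_width"].round(1),s["contact_force"].round(1))
E
python3 - <<'E'
from h import *
G=[446.4,183.5,65]
a=tcp(G,18.7,45,110)
plan([(np.array([400,230,270.]),orient(10,20)),a],0.5)
E
```

```text
-- 12 [399.5 230.3 270.3]
-- 6 [469.8 115.5 137.4]
[[0.5,2.4,2.2,-0.2,1.6,-0.4,-2.6],[0.5,2.3,2.3,-0.3,1.7,-0.5,-2.5],[0.5,2.3,2.5,-0.5,1.6,-0.4,-2.6],[0.5,2.1,2.4,-0.4,1.6,-0.5,-2.5],[0.5,1.9,2.6,-0.6,1.7,-0.4,-2.6],[0.5,1.9,2.7,-0.7,1.6,-0.5,-2.5],[0.5,1.7,2.6,-0.7,1.6,-0.5,-2.6],[0.5,1.6,2.8,-0.9,1.7,-0.4,-2.6],[0.5,1.5,2.8,-0.9,1.6,-0.5,-2.5],[0.5,1.4,2.8,-1.1,1.6,-0.4,-2.6],[0.5,1.2,2.9,-1.1,1.7,-0.5,-2.5],[0.5,1.0,2.8,-1.2,1.6,-0.4,-2.6]]
[[0.5,0.8,2.7,1.4,4.2,-0.8,-1.2],[0.5,0.8,2.9,1.1,4.1,-0.8,-1.3],[0.5,0.7,2.9,1.0,4.2,-0.8,-1.2],[0.5,0.7,3.0,0.7,4.1,-0.7,-1.2],[0.5,0.6,3.0,0.5,4.2,-0.8,-1.3],[0.5,0.6,3.1,0.2,4.1,-0.8,-1.2]]
```

servo_tool(rows=[[0.5, 2.4, 2.2, -0.2, 1.6, -0.4, -2.6], [0.5, 2.3, 2.3, -0.3, 1.7, -0.5, -2.5], [0.5, 2.3, 2.5, -0.5, 1.6, -0.4, -2.6], [0.5, 2.1, 2.4, -0.4, 1.6, -0.5, -2.5], [0.5, 1.9, 2.6, -0.6, 1.7, -0.4, -2.6], [0.5, 1.9, 2.7, -0.7, 1.6, -0.5, -2.5], [0.5, 1.7, 2.6, -0.7, 1.6, -0.5, -2.6], [0.5, 1.6, 2.8, -0.9, 1.7, -0.4, -2.6], [0.5, 1.5, 2.8, -0.9, 1.6, -0.5, -2.5], [0.5, 1.4, 2.8, -1.1, 1.6, -0.4, -2.6], [0.5, 1.2, 2.9, -1.1, 1.7, -0.5, -2.5], [0.5, 1.0, 2.8, -1.2, 1.6, -0.4, -2.6]])

```text
clock: 1.4
position: [399.8, 229.3, 270.9]
ee_rot: [0.981, 0.087, -0.015, -0.175]
contact_force: [0.7, 1.3, -0.3]
gripper_width: 42.5
```

servo_tool(rows=[[0.5, 0.8, 2.7, 1.4, 4.2, -0.8, -1.2], [0.5, 0.8, 2.9, 1.1, 4.1, -0.8, -1.3], [0.5, 0.7, 2.9, 1.0, 4.2, -0.8, -1.2], [0.5, 0.7, 3.0, 0.7, 4.1, -0.7, -1.2], [0.5, 0.6, 3.0, 0.5, 4.2, -0.8, -1.3], [0.5, 0.6, 3.1, 0.2, 4.1, -0.8, -1.2], [0.5, 0, 0, 0, 0, 0, 0], [0.5, 0, 0, 0, 0, 0, 0]])

```text
clock: 2.2
position: [470.1, 115.3, 136.1]
ee_rot: [0.912, 0.149, -0.063, -0.378]
contact_force: [0.5, 0.8, 0.4]
gripper_width: 42.9
```

Run:
```python
from h import *
show()
d=get_image("wrist");t=get_image("top")
o=np.vstack([d["image"],t["image"]])[:,:,::-1]
cv2.imwrite("pics/w1.png",cv2.resize(o,None,fx=.75,fy=.75))
for n,c in(("w",d),("t",t)):
  print(n,"axis rim",proj(c,[579,228.5,100]),"handle end top",proj(c,[579-.947*175,228.5-.321*175,74]),"grip top",proj(c,[446.4,183.5,74]))
plan([tcp([446.4,183.5,65],18.7,45,0)],0.5,2,4)
```

```text
Traceback (most recent call last):
  File "h.py", line 34, in show
    print(s["clock"],"tcp",s["position"].round(1),"grasp",(s["position"]-8*m[:,2]).round(1),"x",m[:,0].round(3),"z",m[:,2].round(3),"j",np.degrees(s["joints"]).round(0),s["gripper_width"].round(1),s["contact_force"].round(1))
                                                                                                                                                                         ^^^^^^^^^^^^^^^^^^^^^^^^
AttributeError: 'float' object has no attribute 'round'
```

```bash
sed -i 's/s\["gripper_width"\].round(1)/round(s["gripper_width"],1)/' h.py
python3 - <<'E'
from h import *
show()
d=get_image("wrist");t=get_image("top")
o=np.vstack([d["image"],t["image"]])[:,:,::-1]
cv2.imwrite("pics/w1.png",cv2.resize(o,None,fx=.75,fy=.75))
for n,c in(("w",d),("t",t)):
  print(n,"axis rim",proj(c,[579,228.5,100]),"handle end top",proj(c,[579-.947*175,228.5-.321*175,74]),"grip top",proj(c,[446.4,183.5,74]))
plan([tcp([446.4,183.5,65],18.7,45,0)],0.5,2,4)
E
```

```text
2.2 tcp [470.1 115.3 136.1] grasp [471.9 109.9 141.7] x [ 0.948  0.318 -0.003] z [-0.227  0.67  -0.706] j [  4.  26.  -9. -45. -76. 124.] 42.9 [0.5 0.8 0.4]
w axis rim [276.3  10.2] handle end top [309.4 239.8] grip top [308.9 203.9]
t axis rim [170.4 228.8] handle end top [211.6 332.4] grip top [204.4 311.5]
-- 6 [444.7 188.6  59.5]
[[0.5,0,0.0,1.8,0.0,0,0.0],[0.5,0,0.1,1.9,0.0,0,0.0],[0.5,-0.1,0,1.8,0.0,0,0.1],[0.5,0.0,0.0,1.9,0.0,-0.1,0],[0.5,0.0,0.1,1.8,0.0,0.0,0.0],[0.5,0,0,1.8,0.0,0.0,0.0]]
```

View pics/w1.png

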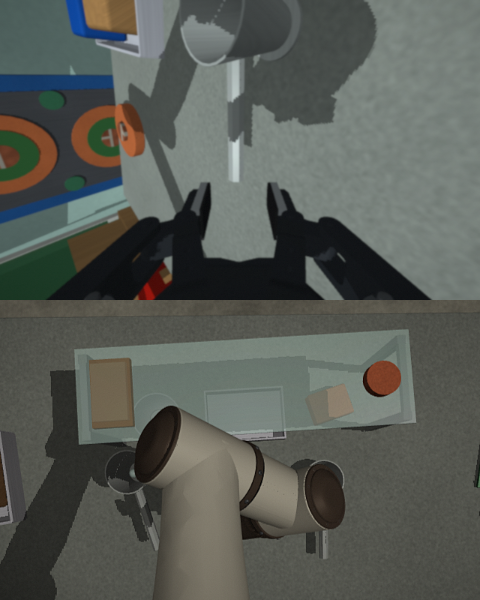

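In the wrist view the handle end is at about (312,243) full scale against a predicted (309,240). The handle is centred between the jaws, so I'll go in and close.

servo_tool(rows=[[0.5, 0, 0, 1.8, 0, 0, 0], [0.5, 0, 0.1, 1.9, 0, 0, 0], [0.5, -0.1, 0, 1.8, 0, 0, 0.1], [0.5, 0, 0, 1.9, 0, 0, 0], [0.5, 0, 0.1, 1.8, 0, 0, 0], [0.5, 0, 0, 1.7, 0, 0, 0], [0.5, 0, 0, 0, 0, 0, 0], [0.5, 0, 0, 0, 0, 0, 0]])

```text
clock: 3.1
position: [445.0, 187.9, 60.1]
ee_rot: [0.912, 0.151, -0.061, -0.378]
contact_force: [0.6, 0.9, -0.6]
gripper_width: 42.5
```

servo_tool(rows=[[0.4, 0, 0, 0, 0, 0, 0], [0.3, 0, 0, 0, 0, 0, 0], [0.2, 0, 0, 0, 0, 0, 0], [0, 0, 0, 0, 0, 0, 0], [0, 0, 0, 0, 0, 0, 0], [0, 0, 0, 0, 0, 0, 0], [0, 0, 0, 0, 0, 0, 0], [0, 0, 0, 0, 0, 0, 0]])

```text
clock: 3.9
position: [444.9, 187.6, 59.4]
ee_rot: [0.912, 0.15, -0.062, -0.378]
contact_force: [-1.3, 1.1, 4.4]
gripper_width: 16.6
```

Run:
```python
from h import *
show()
s=read_state();p=s["position"];o=R.from_quat(s["ee_rot"])
print(s["wrist_torque"])
plan([(p+[0,0,10],o),(p+[-15,0,25],o)],0,1,4)
```

```text
3.9 tcp [444.9 187.6  59.4] grasp [446.7 182.2  65.1] x [0.948 0.32  0.   ] z [-0.226  0.671 -0.707] j [ 11.  31. -14. -51. -65. 129.] 16.6 [-1.3  1.1  4.4]
[-0.20588167 -0.37652456  0.16816254]
-- 1 [444.9 187.6  69.3]
-- 3 [430.1 187.8  84.1]
[[0,0.0,-0.7,-0.7,0.0,0.0,0.0],[0,-0.5,-0.5,-0.2,0.0,0.0,0.0],[0,-0.4,-0.4,-0.3,0.0,0.0,0.0],[0,-0.5,-0.5,-0.2,0.0,0.0,0.0]]
```

servo_tool(rows=[[0, 0, -0.4, -0.4, 0, 0, 0], [0, 0, -0.4, -0.4, 0, 0, 0], [0, -0.5, -0.5, -0.2, 0, 0, 0], [0, -0.4, -0.4, -0.3, 0, 0, 0], [0, -0.5, -0.5, -0.2, 0, 0, 0], [0, 0, 0, 0, 0, 0, 0], [0, 0, 0, 0, 0, 0, 0]])

```text
clock: 4.6
position: [429.9, 187.6, 85.5]
ee_rot: [0.912, 0.149, -0.062, -0.378]
contact_force: [0.5, -0.3, -2.3]
gripper_width: 16.9
```

Run:
```python
from h import *
show()
w=get_image("wrist");s=get_image("scene")
o=np.vstack([w["image"],s["image"]])[:,:,::-1]
cv2.imwrite("pics/w2.png",cv2.resize(o,None,fx=.75,fy=.75))
d=read_state();m=R.from_quat(d["ee_rot"]).as_matrix();G=d["position"]-8*m[:,2]
ax=G+140*m[:,0]
print("axis",ax.round(1),"rim pred w,s",proj(w,ax+[0,0,35]),proj(s,ax+[0,0,35]),"foot",proj(w,ax-[0,0,65]),proj(s,ax-[0,0,65]))
```

```text
4.6 tcp [429.9 187.6  85.5] grasp [431.7 182.2  91.2] x [0.948 0.319 0.   ] z [-0.226  0.67  -0.707] j [ 11.  27. -16. -50. -66. 127.] 16.9 [ 0.5 -0.3 -2.3]
axis [564.5 227.   90.8] rim pred w,s [ 225.5 -118.4] [325.4  90. ] foot [405.8 -15.1] [324.6 114.3]
```

View pics/w2.png

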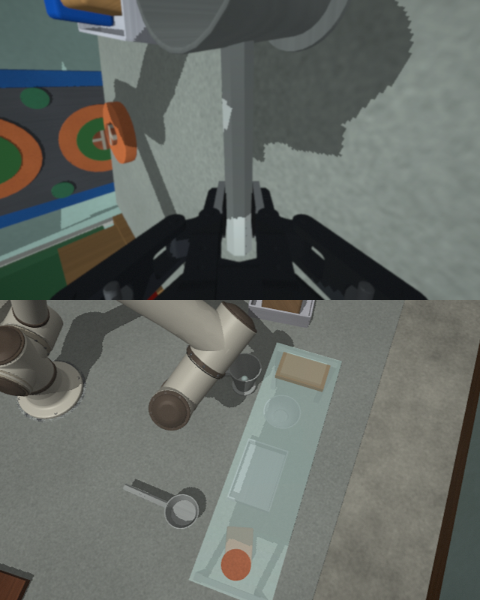

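The dipper is held level: the handle is centred in the jaws and the rim is where predicted (scene 327,87 against 325,90). Next I'll carry it to in front of the tray, then in under the shelf.

```bash
cat >> h.py <<'E'
S=np.array([706,-15.,0]);X=np.array([.9988,.049,0]);Y=np.array([-.049,.9988,0])
def st(x,y,h):return S+x*X+y*Y+np.array([0,0,h])
E
python3 - <<'E'
from h import *
plan([tcp(st(-275,-45,118),2.8,45),tcp(st(-145,-45,118),2.8,45)],0,2.2,4)
E
```

```text
-- 12 [433.4 -67.9 112. ]
-- 6 [563.2 -61.6 112. ]
[[0,-0.7,1.3,-1.6,0,0.9,0.9],[0,-0.6,1.3,-1.6,0,1.0,1.0],[0,-0.5,1.2,-1.6,0,0.9,0.9],[0,-0.5,1.3,-1.6,0,0.9,0.9],[0,-0.5,1.4,-1.7,0,1.0,1.0],[0,-0.4,1.3,-1.6,0,0.9,0.9],[0,-0.4,1.3,-1.6,0,0.9,0.9],[0,-0.3,1.3,-1.7,0,1.0,0.9],[0,-0.3,1.4,-1.6,0,0.9,1.0],[0,-0.2,1.3,-1.7,0,0.9,0.9],[0,-0.2,1.3,-1.7,0,1.0,0.9],[0,-0.1,1.4,-1.6,0,0.9,1.0]]
[[0,2.2,0,0,0,0.0,0],[0,2.1,0,0,0,0.0,0],[0,2.2,0,0,0,0.0,0],[0,2.2,0,0,0,0.0,0],[0,2.1,0,0,0,0.0,0],[0,2.2,0,0,0,0.0,0]]
```

servo_tool(rows=[[0, -0.7, 1.3, -1.6, 0, 0.9, 0.9], [0, -0.6, 1.3, -1.6, 0, 1.0, 1.0], [0, -0.5, 1.2, -1.6, 0, 0.9, 0.9], [0, -0.5, 1.3, -1.6, 0, 0.9, 0.9], [0, -0.5, 1.4, -1.7, 0, 1.0, 1.0], [0, -0.4, 1.3, -1.6, 0, 0.9, 0.9], [0, -0.4, 1.3, -1.6, 0, 0.9, 0.9], [0, -0.3, 1.3, -1.7, 0, 1.0, 0.9], [0, -0.3, 1.4, -1.6, 0, 0.9, 1.0], [0, -0.2, 1.3, -1.7, 0, 0.9, 0.9], [0, -0.2, 1.3, -1.7, 0, 1.0, 0.9], [0, -0.1, 1.4, -1.6, 0, 0.9, 1.0]])

```text
clock: 5.9
position: [433.5, -68.9, 112.0]
ee_rot: [0.924, 0.022, -0.009, -0.383]
contact_force: [0.4, 0.2, -1.0]
gripper_width: 16.6
```

servo_tool(rows=[[0, 0, 0, 0, 0, 0, 0], [0, 0, 0, 0, 0, 0, 0]])

```text
clock: 6.1
position: [433.4, -68.0, 111.8]
ee_rot: [0.923, 0.022, -0.009, -0.383]
contact_force: [-0.5, 0.1, -2.3]
gripper_width: 16.5
```

Run:
```python
from h import *
show()
w=get_image("wrist");s=get_image("scene");t=get_image("top")
o=np.vstack([t["image"][50:350],s["image"]])[:,:,::-1]
cv2.imwrite("pics/w3.png",cv2.resize(o,None,fx=.85,fy=.85))
d=read_state();m=R.from_quat(d["ee_rot"]).as_matrix();G=d["position"]-8*m[:,2]
ax=G+140*m[:,0]
for c in(t,s):print("axis",ax.round(1),"rim",proj(c,ax+[0,0,35]))
plan([tcp(st(-145,-45,118),2.8,45)],0,1.5,4)
```

```text
6.1 tcp [433.4 -68.  111.8] grasp [433.7 -73.7 117.5] x [ 0.999  0.047 -0.001] z [-0.034  0.707 -0.706] j [-18.  26. -13. -43. -75. 132.] 16.5 [-0.5  0.1 -2.3]
axis [573.4 -65.9 117.5] rim [364.3 229.8]
axis [573.4 -65.9 117.5] rim [270.4 213.7]
-- 9 [563.1 -61.5 112.5]
[[0,1.4,0.0,0,0,0.0,0],[0,1.5,0.0,0,0,0.0,0],[0,1.4,0.0,0,0,0.0,0],[0,1.5,0.0,0,0,0.0,0],[0,1.4,0.0,0,0,0.0,0],[0,1.5,0.0,-0.1,0,0.0,0],[0,1.4,0.0,0.0,0,0.0,0],[0,1.5,0.0,0.0,0,0.0,0],[0,1.4,0.0,0.0,-0.1,0.1,0]]
```

View pics/w3.png

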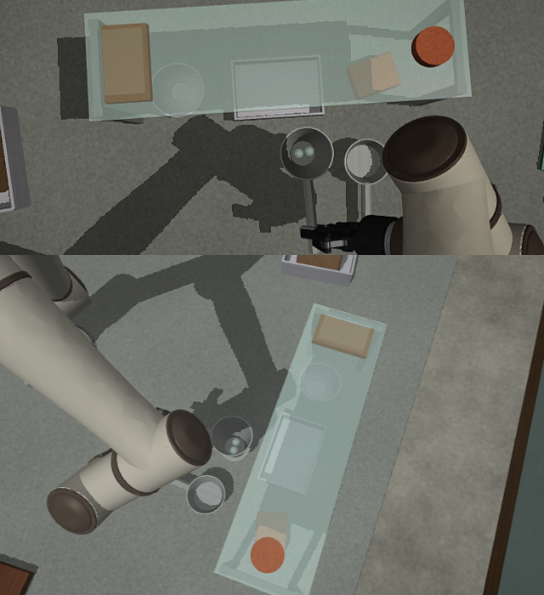

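Rim at top (360,230) and scene (273,214), upright with both balls inside; the axis is about 5 mm further to +y than predicted. The brown wrist cap sticks out towards the shelf, so I'll triangulate it before going in.

Run:
```python
from h import *
w=get_image("wrist");s=get_image("scene");t=get_image("top")
def tri(pt,ps):
    a0=ray(t,pt,0);a1=ray(t,pt,400);b0=ray(s,ps,0);b1=ray(s,ps,400)
    u=(a1-a0);v=(b1-b0);k=np.linalg.lstsq(np.c_[u,-v],b0-a0,rcond=None)[0]
    return (a0+k[0]*u).round(),(b0+k[1]*v).round()
f=lambda x,y:(x/.85,y/.85+50)
g=lambda x,y:(x/.85,(y-255)/.85)
print("cap centre",tri(f(425,148),g(190,437)))
print("far knob(lower)",tri(f(525,240),g(75,510)))
print("cap px radius top",40/.85)
# wrist point by FK of tool: along -z from grasp
d=read_state();m=R.from_quat(d["ee_rot"]).as_matrix();G=d["position"]-8*m[:,2]
for L in(150,200,250):print(L,(G-L*m[:,2]).round(),proj(t,G-L*m[:,2]),proj(s,G-L*m[:,2]))
```

```text
cap centre (array([ 581., -152.,  430.]), array([ 584., -151.,  430.]))
far knob(lower) (array([ 472., -292.,  361.]), array([ 460., -299.,  368.]))
cap px radius top 47.05882352941177
150 [ 439. -179.  224.] [460.5 334.9] [161.7 233.3]
200 [ 441. -214.  259.] [498.9 340. ] [143.5 249.1]
250 [ 442. -250.  294.] [542.4 345.9] [122.8 267.3]
```

The cap is at about z=430, well above the shelf. I'll tilt 60° outside the shelf first (the balls stay in) and see how the wrist swings before going in.

Run:
```python
from h import *
plan([tcp(st(-275,-30,130),2.8,45-i) for i in (20,40,60)],0,2,5)
```

```text
-- 5 [432.7 -55.1 122.6]
-- 5 [432.9 -57.9 121.7]
-- 5 [433.  -60.9 121.9]
[[0,0,-0.3,0.0,-4.0,0.0,0.0],[0,0,-0.4,0.0,-4.0,0.0,0.0],[0,0,-0.3,0,-4.0,0.0,0.0],[0,0,-0.3,0,-4.0,0.0,0.0],[0,0,-0.3,-0.1,-4.0,0.0,0.0],[0,0,0.1,0,-4.0,0.0,0.0],[0,0,0.0,0,-4.0,0.0,0.0],[0,0,0.1,0,-4.0,0.0,0.0],[0,0,0.0,0,-4.0,0.0,0.0],[0,0,0.1,0,-4.0,0.0,0.0],[0,0,0.1,0,-4.0,0.0,0.0],[0,0,0.0,0,-4.0,0.0,0.0]]
[[0,0,0.1,0,-4.0,0.0,0.0],[0,0,0.0,0,-4.0,0.0,0.0],[0,0,0.1,0,-4.0,0.0,0.0]]
```

servo_tool(rows=[[0, 0, -0.3, 0, -4, 0, 0], [0, 0, -0.4, 0, -4, 0, 0], [0, 0, -0.3, 0, -4, 0, 0], [0, 0, -0.3, 0, -4, 0, 0], [0, 0, -0.3, -0.1, -4, 0, 0], [0, 0, 0.1, 0, -4, 0, 0], [0, 0, 0, 0, -4, 0, 0], [0, 0, 0.1, 0, -4, 0, 0], [0, 0, 0, 0, -4, 0, 0], [0, 0, 0.1, 0, -4, 0, 0], [0, 0, 0.1, 0, -4, 0, 0], [0, 0, 0, 0, -4, 0, 0]])

```text
clock: 7.6
position: [432.5, -59.0, 121.8]
ee_rot: [0.999, 0.025, 0.0, 0.027]
contact_force: [-0.1, -0.1, -1.4]
gripper_width: 16.7
```

servo_tool(rows=[[0, 0, 0.1, 0, -4, 0, 0], [0, 0, 0, 0, -4, 0, 0], [0, 0, 0.1, 0, -4, 0, 0], [0, 0, 0, 0, 0, 0, 0], [0, 0, 0, 0, 0, 0, 0]])

```text
clock: 8.1
position: [432.6, -61.1, 121.8]
ee_rot: [0.991, 0.024, 0.003, 0.129]
contact_force: [0.2, -0.6, -1.7]
gripper_width: 16.5
```

Run:
```python
from h import *
show()
s=get_image("scene");t=get_image("top")
o=np.vstack([t["image"][50:],s["image"][:]])[:,:,::-1]
cv2.imwrite("pics/w4.png",cv2.resize(o,None,fx=.8,fy=.8))
d=read_state();m=R.from_quat(d["ee_rot"]).as_matrix();G=d["position"]-8*m[:,2]
ax=G+140*m[:,0];u=R.from_euler('x',-60,degrees=True).apply([0,0,1])
for c in(t,s):print("axis",ax.round(1),"rim,foot",proj(c,ax+35*u),proj(c,ax-65*u))
```

```text
8.1 tcp [432.6 -61.1 121.8] grasp [432.5 -59.1 129.5] x [ 0.999  0.049 -0.001] z [ 0.011 -0.257 -0.966] j [ 22.  12. -44.  21. -42.  54.] 16.5 [ 0.2 -0.6 -1.7]
axis [573.  -52.7 129.8] rim,foot [333.9 230.5] [388.4 229. ]
axis [573.  -52.7 129.8] rim,foot [280.1 193.5] [264.1 241.9]
```

View pics/w4.png

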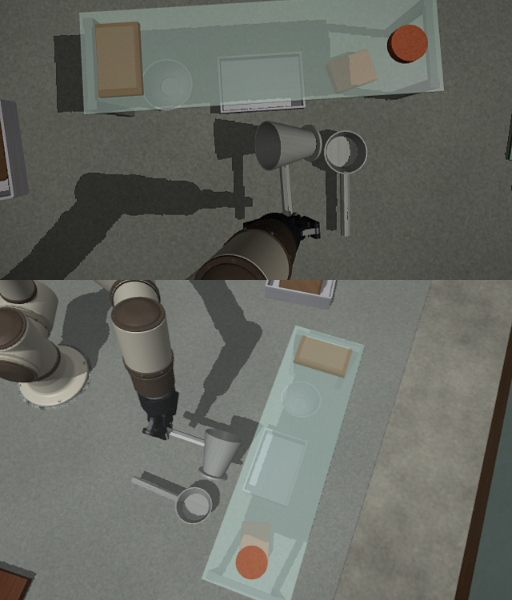

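In the tilted pose the arm sits behind the hand, well clear of the shelf; the mouth is at top (335,232), as predicted. Entering in this pose.

Run:
```python
from h import *
a=tcp(st(-275,-40,118),2.8,-15);b=tcp(st(-145,-40,118),2.8,-15)
plan([a,b],0,2,5)
plan([tcp(st(-145,-40,112),2.8,-32),tcp(st(-145,-42,105),2.8,-62)],0,2,2.5,pose=b)
```

```text
-- 1 [433.7 -70.8 110.1]
-- 7 [563.5 -64.4 110.1]
[[0,0,0.6,1.4,-0.1,0.0,-0.1],[0,1.9,0,0,0,0.0,0.0],[0,1.8,0,0,0,0.0,0.0],[0,1.9,0,0,0,0.0,0.0],[0,1.8,0,0,0,0.0,0.0],[0,1.9,0,0,0,0.0,0.0],[0,1.8,0,0,0,0.0,0.0],[0,1.9,0,0,0,0.0,0.0]]
-- 7 [563.3 -66.4 104.8]
-- 12 [563.6 -71.5 101.3]
[[0,0.0,0.0,0.1,-2.4,0,0],[0,0.0,0.0,0.1,-2.5,0.0,0],[0,0.0,0.0,0.0,-2.4,0.0,0],[0,0.0,0.0,0.1,-2.4,0.0,0],[0,0.0,0.0,0.1,-2.4,0.0,0],[0,0.0,0.0,0.1,-2.5,0.0,0],[0,0.0,0.0,0.1,-2.4,0.0,0],[0,0.0,0.0,0.0,-2.5,0.0,0.0],[0,0.0,0.0,0.1,-2.5,0.0,0],[0,0.0,0.0,0.0,-2.5,0.0,0],[0,0.0,0.1,0.1,-2.5,0.0,0.0],[0,0.0,0,0.0,-2.5,0.0,0.0]]
[[0,0.0,0,0.1,-2.5,0,0.0],[0,0.0,0,0.0,-2.5,0.0,0.0],[0,0.0,0,0.1,-2.5,0,0.0],[0,0.0,0,0.0,-2.5,0,0],[0,0.0,0,0.1,-2.5,0,0.0],[0,0.0,0,0.0,-2.5,0,0.0],[0,0.0,0,0.1,-2.5,0,0.0]]
```

servo_tool(rows=[[0, 0, 0.6, 1.4, 0, 0, 0], [0, 1.9, 0, 0, 0, 0, 0], [0, 1.8, 0, 0, 0, 0, 0], [0, 1.9, 0, 0, 0, 0, 0], [0, 1.8, 0, 0, 0, 0, 0], [0, 1.9, 0, 0, 0, 0, 0], [0, 1.8, 0, 0, 0, 0, 0], [0, 1.9, 0, 0, 0, 0, 0], [0, 0, 0, 0, 0, 0, 0], [0, 0, 0, 0, 0, 0, 0]])

```text
clock: 9.2
position: [562.9, -65.2, 109.5]
ee_rot: [0.991, 0.023, 0.002, 0.13]
contact_force: [-1.3, -0.3, -1.8]
gripper_width: 16.7
```

Run:
```python
from h import *
show()
s=get_image("scene");t=get_image("top")
o=np.hstack([t["image"][80:300,200:450],s["image"][120:340,200:450]])[:,:,::-1]
cv2.imwrite("pics/w5.png",cv2.resize(o,None,fx=1.6,fy=1.6))
```

```text
9.2 tcp [562.9 -65.2 109.5] grasp [562.8 -63.1 117.2] x [ 0.999  0.047 -0.001] z [ 0.011 -0.258 -0.966] j [ 16.  24. -27.  21. -45.  61.] 16.7 [-1.3 -0.3 -1.8]
```

View pics/w5.png

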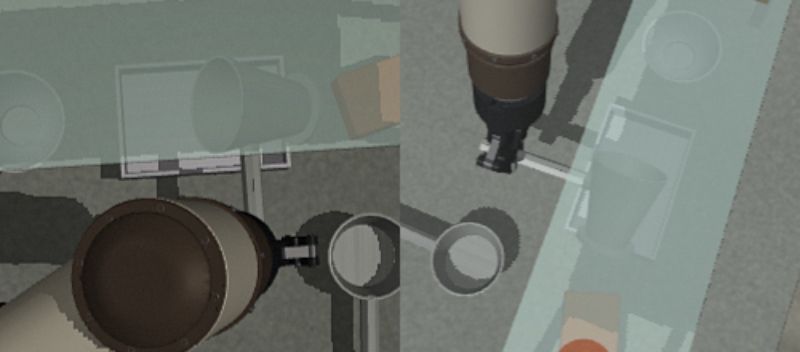

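The cup is over the tray's right half with the mouth near the tray's middle, at crop (215,105) in a tray spanning 118–288. Tipping.

servo_tool(rows=[[0, 0, 0, 0.1, -2.4, 0, 0], [0, 0, 0, 0.1, -2.5, 0, 0], [0, 0, 0, 0, -2.4, 0, 0], [0, 0, 0, 0.1, -2.4, 0, 0], [0, 0, 0, 0.1, -2.4, 0, 0], [0, 0, 0, 0.1, -2.5, 0, 0], [0, 0, 0, 0.1, -2.4, 0, 0], [0, 0, 0, 0, -2.5, 0, 0], [0, 0, 0, 0.1, -2.5, 0, 0], [0, 0, 0, 0, -2.5, 0, 0], [0, 0, 0.1, 0.1, -2.5, 0, 0], [0, 0, 0, 0, -2.5, 0, 0]])

```text
clock: 10.5
position: [563.0, -69.0, 103.6]
ee_rot: [0.925, 0.023, 0.009, 0.379]
contact_force: [0.1, -0.9, -1.8]
gripper_width: 16.9
```

servo_tool(rows=[[0, 0, 0, 0.1, -2.5, 0, 0], [0, 0, 0, 0, -2.5, 0, 0], [0, 0, 0, 0.1, -2.5, 0, 0], [0, 0, 0, 0, -2.5, 0, 0], [0, 0, 0, 0.1, -2.5, 0, 0], [0, 0, 0, 0, -2.5, 0, 0], [0, 0, 0, 0.1, -2.5, 0, 0], [0, 0, 0, 0, 0, 0, 0], [0, 0, 0, 0, 0, 0, 0], [0, 0, 0, 0, 0, 0, 0], [0, 0, 0, 0, 0, 0, 0], [0, 0, 0, 0, 0, 0, 0]])

```text
clock: 11.7
position: [563.7, -72.1, 101.3]
ee_rot: [0.857, 0.021, 0.013, 0.514]
contact_force: [-1.0, -0.8, -1.6]
gripper_width: 16.8
```

Run:
```python
from h import *
show()
s=get_image("scene");t=get_image("top")
o=np.hstack([t["image"][80:300,200:450],s["image"][120:340,200:450]])[:,:,::-1]
cv2.imwrite("pics/w6.png",cv2.resize(o,None,fx=1.6,fy=1.6,interpolation=cv2.INTER_CUBIC))
```

```text
11.7 tcp [563.7 -72.1 101.3] grasp [563.4 -65.  105. ] x [0.999 0.048 0.   ] z [ 0.043 -0.881 -0.471] j [ 26.  37. -39.  61. -68.  14.] 16.8 [-1.  -0.8 -1.6]
```

View pics/w6.png

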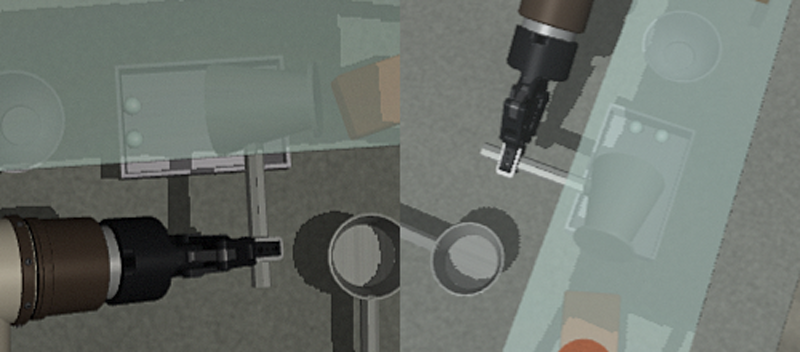

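Both balls lie at the tray's left end, at crop top (133,104) and (134,138). I'll reverse the motion: untip to 60°, pull out, turn upright, carry to the clear bench.

Run:
```python
from h import *
plan([tcp(st(-145,-40,118),2.8,-15),tcp(st(-290,-35,122),2.8,-15),tcp(st(-290,10,125),2.8,15),tcp(st(-290,60,110),2.8,45)],0,2.2,4)
```

```text
-- 12 [563.3 -64.1 110.5]
-- 7 [418.2 -66.  114.3]
-- 8 [415.9 -17.4 117.6]
-- 8 [413.3  36.8 104.2]
[[0,0,0.0,-0.1,3.9,0.0,0],[0,0,0.1,-0.1,3.9,0.0,0],[0,0,0,-0.1,3.9,0.0,0],[0,0,0.0,-0.1,3.9,0.0,0],[0,0,0.0,-0.1,4.0,0.0,0],[0,0,0.0,-0.1,3.9,0.0,0],[0,0,0.0,-0.1,3.9,0.0,0],[0,0,0.0,-0.1,3.9,0.0,0],[0,0,0,-0.1,3.9,0.0,0],[0,0,0,-0.1,3.9,0.0,0],[0,0,-0.1,-0.1,3.9,0.0,0],[0,0,0,-0.1,3.9,0.0,0]]
[[0,-2.1,-0.1,-0.1,0.0,0,0],[0,-2.0,0,0,0.0,0,0],[0,-2.1,-0.1,-0.1,0.0,0,0],[0,-2.1,0,-0.1,0.0,0,0],[0,-2.1,-0.1,-0.1,0.0,0,0],[0,-2.0,0,0,0.0,0,0],[0,-2.1,-0.1,-0.1,0.0,0,0],[0,0,-0.6,-0.2,3.8,0,0],[0,0,-0.6,-0.2,3.7,0,0],[0,0,-0.6,-0.1,3.8,0,0],[0,0,-0.6,-0.1,3.7,0,0],[0,0,-0.6,0.0,3.8,0,0]]
[[0,0,-0.6,0.0,3.7,0,0],[0,0,-0.6,0.1,3.8,0,0],[0,0,-0.6,0.0,3.7,0,0],[0,0,-0.6,0.3,3.8,0,0],[0,0,-0.6,0.4,3.7,0,0],[0,0,-0.5,0.4,3.8,0,0],[0,0,-0.6,0.5,3.7,0,0],[0,0,-0.5,0.4,3.8,0,0],[0,0,-0.4,0.6,3.7,0,0],[0,0,-0.5,0.5,3.8,0,0],[0,0,-0.4,0.6,3.7,0,0]]
```

servo_tool(rows=[[0, 0, 0, -0.1, 3.9, 0, 0], [0, 0, 0.1, -0.1, 3.9, 0, 0], [0, 0, 0, -0.1, 3.9, 0, 0], [0, 0, 0, -0.1, 3.9, 0, 0], [0, 0, 0, -0.1, 4, 0, 0], [0, 0, 0, -0.1, 3.9, 0, 0], [0, 0, 0, -0.1, 3.9, 0, 0], [0, 0, 0, -0.1, 3.9, 0, 0], [0, 0, 0, -0.1, 3.9, 0, 0], [0, 0, 0, -0.1, 3.9, 0, 0], [0, 0, -0.1, -0.1, 3.9, 0, 0], [0, 0, 0, -0.1, 3.9, 0, 0]])

```text
clock: 13.0
position: [562.5, -64.1, 110.3]
ee_rot: [0.991, 0.024, 0.002, 0.13]
contact_force: [-0.0, 0.2, -1.5]
gripper_width: 16.9
```

servo_tool(rows=[[0, -2.1, -0.1, -0.1, 0, 0, 0], [0, -2, 0, 0, 0, 0, 0], [0, -2.1, -0.1, -0.1, 0, 0, 0], [0, -2.1, 0, -0.1, 0, 0, 0], [0, -2.1, -0.1, -0.1, 0, 0, 0], [0, -2, 0, 0, 0, 0, 0], [0, -2.1, -0.1, -0.1, 0, 0, 0], [0, 0, -0.6, -0.2, 3.8, 0, 0], [0, 0, -0.6, -0.2, 3.7, 0, 0], [0, 0, -0.6, -0.1, 3.8, 0, 0], [0, 0, -0.6, -0.1, 3.7, 0, 0], [0, 0, -0.6, 0, 3.8, 0, 0]])

```text
clock: 14.2
position: [416.0, -34.8, 116.3]
ee_rot: [0.999, 0.024, -0.002, -0.034]
contact_force: [-0.4, -0.9, -1.6]
gripper_width: 16.5
```

servo_tool(rows=[[0, 0, -0.6, 0, 3.7, 0, 0], [0, 0, -0.6, 0.1, 3.8, 0, 0], [0, 0, -0.6, 0, 3.7, 0, 0], [0, 0, -0.6, 0.3, 3.8, 0, 0], [0, 0, -0.6, 0.4, 3.7, 0, 0], [0, 0, -0.5, 0.4, 3.8, 0, 0], [0, 0, -0.6, 0.5, 3.7, 0, 0], [0, 0, -0.5, 0.4, 3.8, 0, 0], [0, 0, -0.4, 0.6, 3.7, 0, 0], [0, 0, -0.5, 0.5, 3.8, 0, 0], [0, 0, -0.4, 0.6, 3.7, 0, 0], [0, 0, 0, 0, 0, 0, 0]])

```text
clock: 15.4
position: [412.6, 36.3, 103.0]
ee_rot: [0.924, 0.021, -0.011, -0.383]
contact_force: [0.9, -0.1, -1.9]
gripper_width: 16.6
```

Run:
```python
from h import *
show()
t=get_image("top");s=get_image("scene")
o=np.hstack([t["image"][80:330,180:430],s["image"][90:340,190:440]])[:,:,::-1]
cv2.imwrite("pics/w7.png",cv2.resize(o,None,fx=1.6,fy=1.6,interpolation=cv2.INTER_CUBIC))
plan([tcp(st(-290,60,75),2.8,45),tcp(st(-290,60,67),2.8,45)],0,1.2,4)
```

```text
15.4 tcp [412.6  36.3 103. ] grasp [412.9  30.7 108.6] x [ 0.999  0.046 -0.004] z [-0.036  0.706 -0.707] j [ -8.  23. -21. -49. -67. 129.] 16.6 [ 0.9 -0.1 -1.9]
-- 3 [413.   36.3  69.9]
-- 1 [413.   36.3  61.4]
[[0,0.0,0.8,0.8,0.0,0.0,0],[0,0.0,0.8,0.8,0.1,0.0,-0.1],[0,0.0,0.8,0.8,0.0,0.0,0.0],[0,0.0,0.6,0.6,0.0,0.0,0.0]]
```

View pics/w7.png

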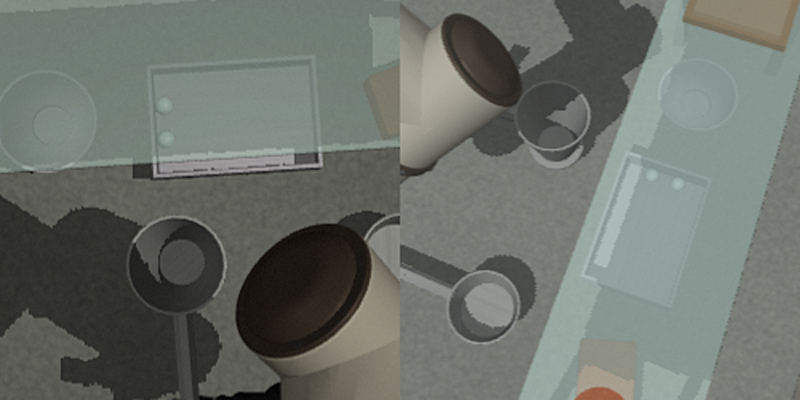

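The cup is empty and upright, and both balls are in the tray at crop (164,105) and (166,139). Lowering.

servo_tool(rows=[[0, 0, 0.8, 0.8, 0, 0, 0], [0, 0, 0.8, 0.8, 0, 0, 0], [0, 0, 0.8, 0.8, 0, 0, 0], [0, 0, 0.4, 0.4, 0, 0, 0], [0, 0, 0.1, 0.1, 0, 0, 0], [0, 0, 0, 0, 0, 0, 0], [0, 0, 0, 0, 0, 0, 0]])

```text
clock: 16.2
position: [413.5, 36.7, 63.1]
ee_rot: [0.924, 0.022, -0.009, -0.382]
contact_force: [-0.3, 0.3, -1.3]
gripper_width: 16.8
```

```bash
python3 -c "
from h import *
show();print(read_state()['wrist_torque'])"
```

```text
16.2 tcp [413.5  36.7  63.1] grasp [413.8  31.1  68.8] x [0.999 0.048 0.   ] z [-0.034  0.705 -0.708] j [ -8.  27. -22. -50. -64. 134.] 16.8 [-0.3  0.3 -1.3]
[-1.68333822e+00  1.15586751e-01  1.67764171e-03]
```

servo_tool(rows=[[0, 0, 0.1, 0.1, 0, 0, 0], [0, 0, 0.1, 0.1, 0, 0, 0], [0, 0, 0, 0, 0, 0, 0], [0, 0, 0, 0, 0, 0, 0]])

```text
clock: 16.6
position: [413.2, 37.0, 60.6]
ee_rot: [0.924, 0.023, -0.009, -0.382]
contact_force: [-0.5, -0.7, 2.3]
gripper_width: 17.2
```

servo_tool(rows=[[0, 0, 0.05, 0.05, 0, 0, 0], [0, 0, 0, 0, 0, 0, 0], [0, 0, 0, 0, 0, 0, 0]])

```text
clock: 16.9
position: [412.8, 37.1, 59.8]
ee_rot: [0.924, 0.023, -0.01, -0.382]
contact_force: [-1.9, 0.9, 4.8]
gripper_width: 16.5
```

The bench now carries the dipper (fz went from -1.3 to +4.8 N). Opening gently, then backing straight out.

servo_tool(rows=[[0.25, 0, 0, 0, 0, 0, 0], [0.35, 0, 0, 0, 0, 0, 0], [0.45, 0, 0, 0, 0, 0, 0], [0.5, 0, 0, 0, 0, 0, 0], [0.5, 0, 0, 0, 0, 0, 0], [0.5, 0, 0, 0, 0, 0, 0], [0.5, 0, 0, 0, 0, 0, 0]])

```text
clock: 17.6
position: [413.3, 36.8, 59.4]
ee_rot: [0.924, 0.022, -0.009, -0.382]
contact_force: [0.7, 0.1, 0.1]
gripper_width: 43.0
```

servo_tool(rows=[[0.5, 0, 0, -1, 0, 0, 0], [0.5, 0, 0, -1.5, 0, 0, 0], [0.5, 0, 0, -2, 0, 0, 0], [0.5, 0, 0, -2, 0, 0, 0], [0.5, 0, 0, -2, 0, 0, 0], [0.5, 0, 0, -2, 0, 0, 0], [0.5, 0, 0, -1.5, 0, 0, 0], [0.5, 0, 0, 0, 0, 0, 0], [0.5, 0, 0, 0, 0, 0, 0], [0.5, 0, 0, 0, 0, 0, 0]])

```text
clock: 18.6
position: [416.9, -47.4, 144.0]
ee_rot: [0.924, 0.022, -0.01, -0.382]
contact_force: [-0.5, 0.2, 0.7]
gripper_width: 42.6
```

Run:
```python
from h import *
show()
t=get_image("top");s=get_image("scene")
o=np.hstack([t["image"][80:330,180:430],s["image"][90:340,190:440]])[:,:,::-1]
cv2.imwrite("pics/w8.png",cv2.resize(o,None,fx=1.6,fy=1.6,interpolation=cv2.INTER_CUBIC))
```

```text
18.6 tcp [416.9 -47.4 144. ] grasp [417.1 -53.  149.6] x [ 0.999  0.049 -0.002] z [-0.036  0.706 -0.707] j [-17.  22. -15. -43. -77. 129.] 42.6 [-0.5  0.2  0.7]
```

View pics/w8.png

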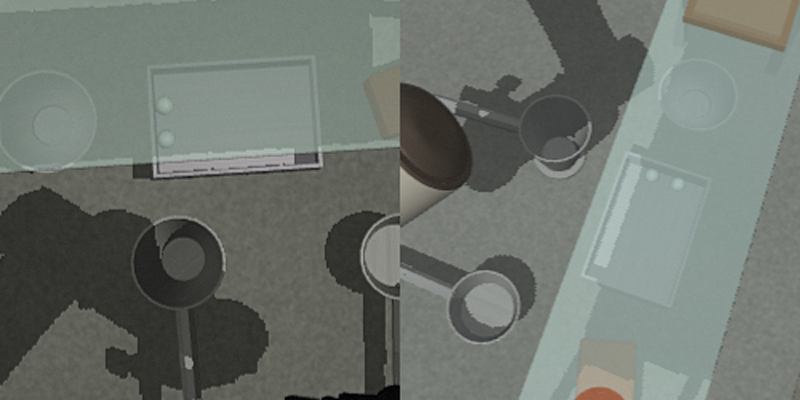

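Run:
```python
from h import *
t=get_image("top");s=get_image("scene")
for n,c,p,z in(("rim t",t,(291.3,243.8),100),("rim s",s,(286.9,171.2),100),("ball1",t,(282.5,145.6),14),("ball2",t,(283.8,166.9),14)):
    q=ray(c,p,z)-S;print(n,(q@X).round(),(q@Y).round())
show();print(job_done())
```

```text
rim t -150.0 65.0
rim s -147.0 62.0
ball1 18.0 75.0
ball2 -20.0 75.0
18.8 tcp [417.1 -47.4 144. ] grasp [417.4 -53.1 149.7] x [ 0.999  0.049 -0.002] z [-0.036  0.706 -0.708] j [-17.  22. -15. -43. -77. 129.] 42.7 [-0.2  0.2 -0.2]
the job is handed in; nothing more can be done
None
```

The job is done and handed in at 18.8 s: both balls are in the tray, and the empty dipper stands upright on the bench, released.

I gripped the handle with the hand leaning 45° and tilted the cup to 60° in front of the shelf. I then took it in over the tray, tipped it to about 107° and backed out the way I came.

What the last checks showed:
- **Balls:** both lie in the tray at station x of about +18 and -20 mm, y about +75 mm. They rolled to the +y end, about 15 mm inside the outline.
- **Dipper:** two camera views put its axis at x = -150 and -147 mm, with -90 mm needed. It looks upright in both pictures.
- **Robot:** the hand was about 120 mm back from where it let go, with contact force near zero. No sizeable force showed in any reading during the pour.

I measured no tilt angle for the dipper at the end. The only disagreement was a few millimetres between the two cameras, and no check failed.

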